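# Lock the pallet with the quarter-turn stud

### The job

Take the wing-headed quarter-turn stud out of the black rack and lock the spring-raised pallet down with it: put it through the pallet's round hole into the slot below, press it slowly and gently down until you feel it bottom, turn it a quarter turn either way and let it go so that its crossbar catches and holds the pallet down. Push only hard enough to feel the bottom (well under 45 N on the fixture), and do not disturb the locating pin, the V block or the bush.

Things in the scene. Friction and masses are not known exactly. Their poses are not given: they have to be found in the camera images.
- stud: Loose steel quarter-turn stud, 77.5 mm tall, about 0.12 kg, upright in a rack hole. Origin: centre of its lower tip; z up; x along crossbar and wing (parallel). Crossbar 26 (x) x 8 (y) x 6 mm at the tip, nose stepped in 1.5 mm; shank 9 mm diameter to z 36.5; round flange 44 mm diameter, z 36.5 to 41.5; neck 11 mm diameter to z 51.5; wing z 51.5 to 77.5.
- wing (a point): Centre of the stud's flat wing, 64.5 mm above its tip, with the stud's axes. The wing is 32 (x) x 12 (y) x 26 mm (z): grip it across its 12 mm. In the rack the flange rests on the rack's top and the lower 36.5 mm stand in the hole.
- receiver: Grey fixture base, fixed, 90 (x) x 150 (y) x 42 mm, with the pallet above it. Origin: on the granite below the socket's axis, midway in x and 45 mm from the base's -y end (it runs from y -45 to +105 mm); z up. A steel cam insert sits in its well (see slot, catch). More than 45 N between stud and fixture damages it: press at 10 mm/s or slower.
- socket (a point): Point on the socket's axis at the level of the raised pallet's top, 72 mm above the granite, fixed to the receiver, with its axes (x along the slot). The stud's flange meets the pallet when its underside is here, the tip 36.5 mm lower; the crossbar is then always already in the slot.
- slot (a point): Nominal top of the cam insert on the socket's axis, 46 mm above the granite. Its slot for the crossbar is 30 mm along the receiver's x, 12 mm along y and 16 mm deep; the bar must be pushed out below it to turn, either way. The insert's height is set anew each time, up to 6 mm up or down, and is NOT measured: this point does not follow it. Feel for the bottom.
- catch (a point): Nominal roof of the catch notches, 32.5 mm above the granite on the socket's axis, not following the insert either. On the slot's underside, a quarter turn from it (bar along the receiver's y), notches 2.5 mm deep and 13 mm wide take the bar when the springs lift it on release. With the stud on the insert's floor the bar has only 1.6 mm of free height under the slot, so press to the floor to turn.
- pallet (a joint): How far the pallet is pressed down from raised, in m: 0 raised, at most 0.0205. Springs push it up with 4 N when raised and 0.45 N more per mm, damped by 2 N per 10 mm/s. The stud reaches the insert's floor with the pallet 7.1 to 19.1 mm down (13.1 at mid setting), at 7 to 13 N if slow; there the force rises steeply. Caught, the pallet stays 3 to 15 mm down.
- pallet_part (a point): On the pallet's top, under the small round flange workpiece (32 mm diameter, 8 mm high) that it carries, 66 mm from the hole towards the receiver's +y. The pallet is an aluminium plate 90 x 150 x 8 mm right over the base, with a round 31 mm hole at the socket's axis and four dark bolt heads, 8 mm high, 9 mm from its edges at the corners.
- rack: Black fixed rack block, 150 (x) x 60 (y) x 42 mm, with two 31 mm round holes, 40 mm deep, at x -40 and +40 mm. Origin: centre of its underside. One hole holds the stud, the other the locating pin.
- locating_pin: Bystander: plain steel locating pin with a round 28 mm knob head and a 44 mm flange, 71.5 mm tall, standing in the rack's other hole. Origin: centre of its lower tip. Leave it.
- v_block: Bystander: steel V block, 45 x 44 x 35 mm, loose on the granite. Origin: centre of its underside.
- plain_bush: Bystander: plain steel bush, 36 mm diameter, 12 mm high, loose on the granite. Origin: centre of its underside.
Things that resemble listed ones, but are neither listed nor needed, are in the scene too. What is shaped like the stud but green or yellow is not meant.

How it is judged:
By the outcome, as a careful person would: the job done as asked, in the order asked, and still so for the second after the job is handed in, with the robot touching nothing.
It also fails if it takes over 45 s, if anything falls off the work surface, if the arm or the gripper's body presses on something with over 40 N, if the wrist force passes 120 N, or if a joint passes its speed limit or range.

### The arm

A 6-joint arm with a two-finger parallel gripper is mounted at the origin on a cart in front of the work surface, level with it; the furniture and walls round the work are solid. World frame = base frame: x ahead of the robot, y to its left, z up, the work surface at z = 0. Lengths are in m, angles in rad, forces in N, time in s.
With the tool pointing down it reaches from about 0.3 to 0.775 m from the base axis. Payload 14.6 kg.
Tool frame: the origin (TCP) lies at the very end of the fingers, on their centre line; the grasp point (between the pads) lies arm.tcp_to_grasp behind it (arm.tcp_to_grasp is the distance from the TCP to the grasp point, in m); y points along the fingers, z is the direction in which the jaws open and shut, and the axes are right-handed (so a half turn about y gives the same grasp; the last joint's range is limited). The gripper opens to 94 mm and grips with 3 to 60 N. Pads are 16 mm wide; open, the fingers measure 119 mm over their backs; the gripper's body (75 mm by 177 mm) begins 78 mm behind the grasp point.
Start: joints at [1.151, 0.3, 1.521, -0, 1.321, -0.067], TCP at [0.19, 0.516, 0.205] pointing down, gripper open.
Joint ranges: [-3.03, 3.03], [-0.79, 2.21], [0.23, 2.52], [-1.04, 4.18], [0, 3.07], [-2.55, 2.55]. Speed limits (rad/s): [2.22, 2.22, 2.57, 3.14, 3.14, 3.14].

### API

Orientations are given as a rotation vector (axis times angle).
In Python, from cell import arm, eyes, workorder, regions_of, tip_of gives the robot as it stands.
- The arm moves only by the tool send_rows, never from a script. Its argument "deltas" is text: rows parted by semicolons, each of 7 numbers parted by spaces: the opening, from -1 (shut) to 1 (fully open), then the shift along the tool's x, y, z in m, then the turn, a rotation vector about the tool's x, y, z in rad. In form: grip x y z rx ry rz; .... A call has exactly 8 rows; each row shifts and turns the commanded pose from where the row before left it, along the tool's axes as they then stand; what a row does not reach is not made up. A row lasts 1/12 s, in which the tool goes at most 41.7 mm and 7.16 degrees, less where a joint would pass 70% of its speed; a pose out of reach is approached as far as the arm can. A call with a gripper value outside its range is refused whole. The fingers move at their own pace and stop on an object; the grip force is fixed at half the most. Time passes only in rows, so rows that do not move let the fingers close, or fill a call up. It gives the time, the measured TCP pose, the force and the opening at its end, in the units of the state.
- arm.sense(): the state, without advancing time (a new reading comes with each control period).
- eyes.capture(name): name is "side" or "top" or "wrist"; returns a dict with "frame" (384x512x3 uint8, blue, green, red), "depth" (384x512 float32, m along the optical axis (not along the pixel's ray), 0 where there is no reading), "camera_matrix" (3x3 intrinsics, pixels), "R" (3x3) and "t" (3): a world point X has camera coordinates R X + t. Camera axes: x right, y down, z forward; pixel columns grow to the right and rows downward; lengths in m; the calibration is good to about 2 mm. The wrist camera is an equidistant fisheye: a pixel r from the principal point sees the ray r / f radians off the axis. A picture is of the moment at which its call begins.
- workorder.job_done(): hands the job in, once; it reports no verdict.
Trained networks look in the newest picture that a camera, given by its name, has taken for a name from the list of things; names that differ only in an ending like _2 or _b are one class to them, and where a whole thing is asked for, a point or a joint stands for the part that bears it (a point fixed in the world has none). Each returns a list of dicts, best first, with "p" (0 to 1); they miss things now and then, are a little off and sometimes report something else, mostly with a low value. They report only what shows in the picture. A call takes as long as a camera call. They do not tell look-alikes from the thing itself.
- regions_of(camera, name): "region" (384x512 bool, what is visible of it) and "box" ([left, top, width, height] in pixels, round what is visible of it).
- tip_of(camera, name): "position" ([row, column] in pixels: a listed point, or the origin of a listed thing).
The state is a dict: "clock": time; "joint_positions": joint angles; "qvel": joint speeds; "joint_efforts": joint torques, N m; "position": TCP position; "ee_rot": TCP orientation; "ft_force": force on the tool from outside, world axes, zero at the start; "torque": the same for the moment, N m; "finger_gap": opening from 0.0 (shut) to 1.0 (fully open).
Only numpy, scipy, OpenCV 4.12 (cv2) and the standard library are available. Lean on these libraries where they do the work, as an engineer would, in place of code of your own. Each camera call takes 0.05 s, during which the arm holds its last target.

## Working session

There is one attempt and no reset: what is moved stays moved. The work goes in short steps, Python scripts to look and compute and a tool call to move; the robot and the scene stay as the last step left them, time stands still between calls to the robot, and variables do not carry over. Pictures are saved under pics/ and viewed, and the job is handed in when it is done.

Besides the shell and the picture viewer there is one more tool, called after "Call:" by a JSON object that holds its "name" and its "arguments", one argument or row to a line. send_rows: Moves the arm, as the interface text tells. Its arguments: {"type":"object","properties":{"deltas":{"type":"string"}},"required":["deltas"]}

```bash
ls; mkdir -p pics; python3 - <<'E'
from cell import arm, eyes, workorder, regions_of, tip_of
import cv2
s=arm.sense()
for k,v in s.items(): print(k,v)
print(arm.tcp_to_grasp)
for c in ["side","top"]:
    d=eyes.capture(c); cv2.imwrite(f"pics/{c}0.png",d["frame"])
    print(c,d["camera_matrix"],d["R"],d["t"])
    for n in ["stud","wing","socket","slot","pallet_part","receiver","rack","locating_pin"]:
        try: print(n,[(x["position"],round(x["p"],2)) for x in tip_of(c,n)])
        except Exception as e: print(n,e)
print(arm.sense()["clock"])
E
```

```text
pics
clock 0.0
joint_positions [ 1.15139964e+00  3.00500810e-01  1.52157354e+00  1.10174564e-05
  1.32070091e+00 -6.65974431e-02]
qvel [-0.00120376  0.00115328  0.00190944  0.0008352  -0.00111027  0.00039358]
joint_efforts [-1.22821719e-03 -5.31813240e+01 -3.52726400e+01  7.07238447e-02
  2.45099002e-02 -9.60528519e-05]
position [0.18993168 0.51588703 0.20487323]
ee_rot [-1.55415889  0.27710626 -0.27664097]
ft_force [ 0.5116722  -1.38424124 -1.05552298]
torque [ 0.02445678 -0.00975174 -0.0226296 ]
finger_gap 0.9992425646658704
0.0188
side [[439.86644866   0.         260.99893459]
 [  0.         439.86644866 193.22625061]
 [  0.           0.           1.        ]] [[-0.9704692  -0.24083324 -0.01374348]
 [-0.13680153  0.59639622 -0.79094683]
 [ 0.19868284 -0.76570941 -0.61173052]] [0.54016599 0.08435552 0.83980227]
stud [([192.5, 319.9], 0.8), ([174.2, 224.0], 0.68), ([165.8, 321.6], 0.46)]
wing [([166.9, 324.9], 0.94), ([169.3, 238.5], 0.73), ([150.2, 224.5], 0.73)]
socket [([217.2, 254.2], 0.63), ([210.4, 253.7], 0.61)]
slot [([215.8, 256.2], 0.91)]
pallet_part [([232.7, 239.5], 0.92)]
receiver [([236.0, 253.2], 0.97)]
rack [([185.6, 306.7], 0.75)]
locating_pin [([186.2, 283.1], 0.62)]
top [[462.38700791   0.         251.07133897]
 [  0.         462.38700791 193.86853593]
 [  0.           0.           1.        ]] [[-0.02276998 -0.99957028 -0.01846023]
 [-0.98787113  0.02533272 -0.15319558]
 [ 0.15359739  0.01474807 -0.98802345]] [0.08455296 0.56598882 0.90593327]
stud [([259.2, 314.4], 0.91), ([156.1, 309.7], 0.72), ([177.6, 280.7], 0.59), ([209.4, 228.3], 0.16)]
wing [([149.0, 316.5], 0.9), ([256.3, 316.6], 0.67), ([171.7, 282.2], 0.66)]
socket [([286.2, 250.4], 0.68), ([207.1, 224.5], 0.64)]
slot [([209.1, 228.6], 0.68)]
pallet_part [([130.9, 206.9], 0.36)]
receiver [([211.2, 226.1], 0.86)]
rack [([238.6, 311.4], 0.68), ([131.3, 207.3], 0.22)]
locating_pin [([218.7, 312.7], 0.66)]
0.9
```

View pics/side0.png

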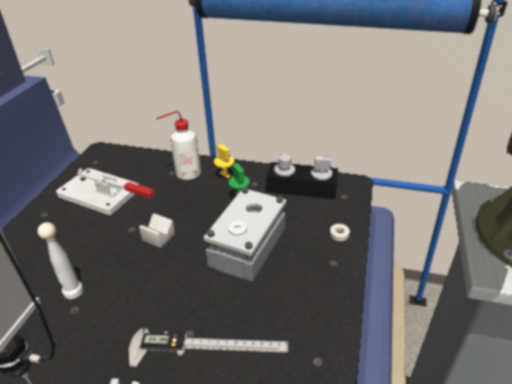

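View pics/top0.png

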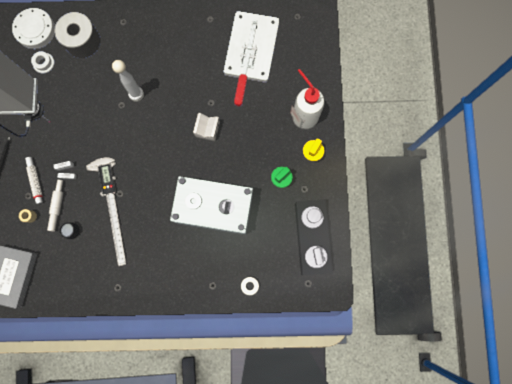

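Stud appears at top (316,257), pin at (312,217), and the receiver hole at (226,207). In the side view the stud is at (321,165). I'll zoom in and measure.

```bash
cat > h.py <<'E'
from cell import arm, eyes, workorder, regions_of, tip_of
import cv2, numpy as np
def cloud(d):
    K=d["camera_matrix"];z=d["depth"].astype(float)
    v,u=np.mgrid[0:z.shape[0],0:z.shape[1]]
    P=np.stack([(u-K[0,2])/K[0,0]*z,(v-K[1,2])/K[1,1]*z,z],-1)
    X=(P-d["t"])@d["R"]
    X[z==0]=np.nan
    return X
def proj(d,X):
    p=d["R"]@np.asarray(X,float)+d["t"];K=d["camera_matrix"]
    return K[0,0]*p[0]/p[2]+K[0,2],K[1,1]*p[1]/p[2]+K[1,2]
def atz(d,u,v,z):
    K=d["camera_matrix"];r=d["R"].T@np.array([(u-K[0,2])/K[0,0],(v-K[1,2])/K[1,1],1]);c=-d["R"].T@d["t"]
    return c+r*(z-c[2])/r[2]
E
python3 - <<'E'
from h import *
import pickle
D={c:eyes.capture(c) for c in ["side","top"]}
pickle.dump(D,open("D.pkl","wb"))
t=D["top"]
a=cv2.resize(t["frame"][165:285,160:340],None,fx=4,fy=4,interpolation=cv2.INTER_CUBIC)
cv2.imwrite("pics/topz.png",a)
s=D["side"]
b=cv2.resize(s["frame"][140:290,190:360],None,fx=4,fy=4,interpolation=cv2.INTER_CUBIC)
cv2.imwrite("pics/sidez.png",b)
X=cloud(t);Y=cloud(s)
for u,v in [(316,257),(312,217),(226,207),(194,200),(300,240),(240,190),(210,215)]: print("top",u,v,X[v,u].round(4))
for u,v in [(321,162),(285,158),(254,208),(300,185),(230,215)]: print("side",u,v,Y[v,u].round(4))
print(regions_of("top","stud")and[(r["box"],r["p"]) for r in regions_of("top","stud")])
E
```

```text
top 316 257 [ 0.4357 -0.0519  0.0829]
top 312 217 [ 0.5139 -0.0484  0.0759]
top 226 207 [0.5451 0.1245 0.0203]
top 194 200 [0.5548 0.1853 0.067 ]
top 300 240 [ 0.4711 -0.026   0.043 ]
top 240 190 [0.5712 0.0922 0.0767]
top 210 215 [0.5233 0.1529 0.0717]
side 321 162 [ 0.4387 -0.0492  0.0761]
side 285 158 [ 0.5147 -0.0464  0.0769]
side 254 208 [0.5482 0.0881 0.042 ]
side 300 185 [ 0.4764 -0.0223  0.0295]
side 230 215 [0.5747 0.1542 0.0741]
[([272.9, 163.5, 19.8, 23.8], 0.85), ([302.5, 139.8, 21.7, 20.6], 0.7), ([306.5, 244.9, 19.9, 20.8], 0.54)]
```

View pics/topz.png

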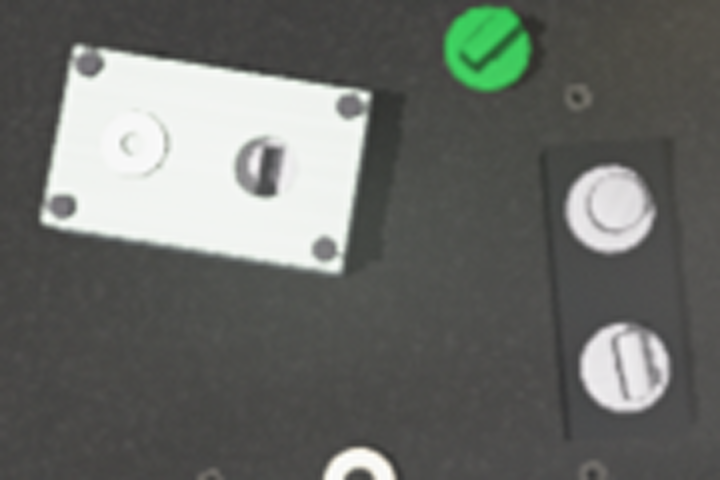

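View pics/sidez.png

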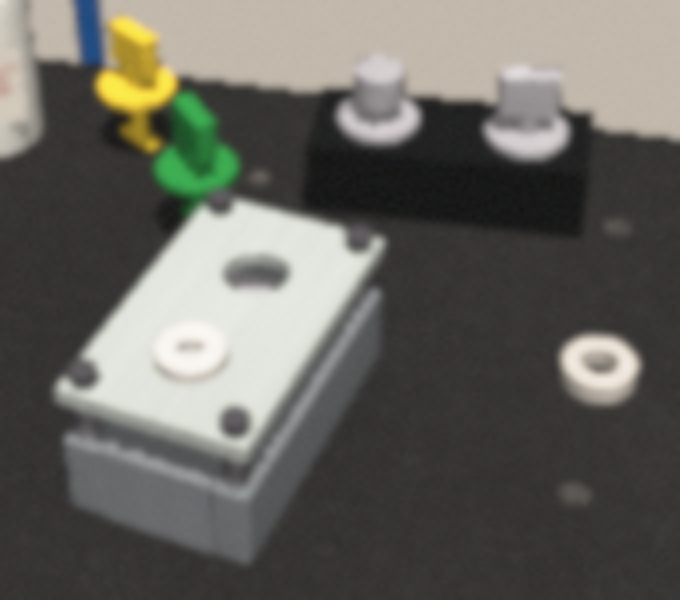

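```bash
cat >> h.py <<'E'
def rect(d,cx,cy,z,half,ppm=4):  # ppm px per mm; image: col = -y right, row = -x down
    n=int(2*half*1000*ppm)
    g=(np.arange(n)+.5)/(ppm*1000)-half
    xs=cx-g[:,None]+0*g[None]; ys=cy-g[None,:]+0*g[:,None]
    P=np.stack([xs,ys,np.full_like(xs,z)],-1)@d["R"].T+d["t"]
    K=d["camera_matrix"]
    u=(K[0,0]*P[...,0]/P[...,2]+K[0,2]).astype(np.float32);v=(K[1,1]*P[...,1]/P[...,2]+K[1,2]).astype(np.float32)
    return cv2.remap(d["frame"],u,v,cv2.INTER_CUBIC)
E
python3 - <<'E'
from h import *
import pickle
D=pickle.load(open("D.pkl","rb"))
def grid(im,cx,cy,half,step=10):
    n=im.shape[0]; ppm=n/(2*half*1000)
    for k in np.arange(-half*1000,half*1000,step):
        p=int((k+half*1000)*ppm); c=(0,0,255) if abs(k)<.1 else (0,160,0)
        cv2.line(im,(p,0),(p,n),c,1);cv2.line(im,(0,p),(n,p),c,1)
    return im
st=[];
for c in ["top","side"]:
    st.append(np.hstack([grid(rect(D[c],.436,-.05,z,.035,5),0,0,.035) for z in (.083,.047)]))
cv2.imwrite("pics/stud.png",np.vstack(st))
cv2.imwrite("pics/pal.png",np.hstack([grid(rect(D[c],.552,.15,.072,.1,2),0,0,.1) for c in ("top","side")]))
E
```

```text
(no output)
```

View pics/stud.png

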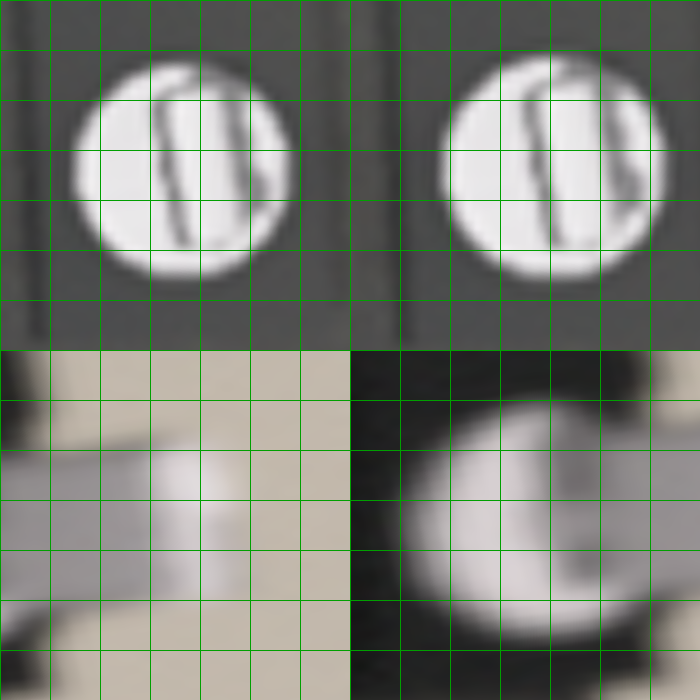

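View pics/pal.png

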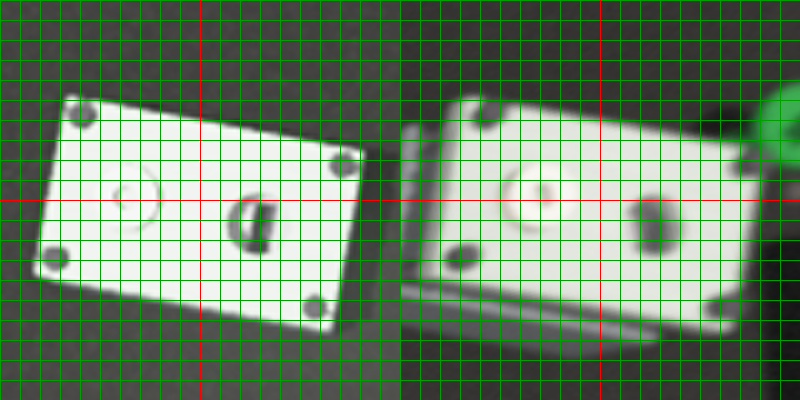

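```bash
cat >> h.py <<'E'
from scipy.spatial.transform import Rotation as Ro
def down(jawdeg):  # tool y down, tool z (jaw) at jawdeg in the plane
    a=np.radians(jawdeg); z=np.array([np.cos(a),np.sin(a),0]); y=np.array([0,0,-1.]); x=np.cross(y,z)
    return np.stack([x,y,z],1)
def plan(target,jaw,n,src=None):
    s=arm.sense(); R0=Ro.from_rotvec(s["ee_rot"]); p0=s["position"]
    c=[down(jaw),down(jaw+180)]
    k=min(range(2),key=lambda i:(R0.inv()*Ro.from_matrix(c[i])).magnitude())
    R1=Ro.from_matrix(c[k]); w=(R0.inv()*R1).as_rotvec()
    Rc=R0; dp=(np.asarray(target)-p0)/n; dR=Ro.from_rotvec(w/n)
    for i in range(n):
        t=Rc.inv().apply(dp)
        print(i,(t*1000).round(1),"mm", (w/n).round(4)); Rc=Rc*dR
    print("total deg",np.degrees(w).round(2),"dist",np.linalg.norm(dp)*n)
def st():
    s=arm.sense(); R=Ro.from_rotvec(s["ee_rot"]).as_matrix()
    print("t",round(s["clock"],2),"p",s["position"].round(4),"jaw",round(np.degrees(np.arctan2(R[1,2],R[0,2])),2),"tilt",np.degrees(np.arccos(-R[2,1])).round(2),"F",s["ft_force"].round(2),"gap",round(s["finger_gap"]*94,1),"q6",s["joint_positions"].round(3))
E
python3 - <<'E'
from h import *
import pickle
D=pickle.load(open("D.pkl","rb"))
st()
R=Ro.from_rotvec(arm.sense()["ee_rot"]).as_matrix(); print(R.round(3))
im=rect(D["top"],.552,.15,.072,.1,4)
g=cv2.cvtColor(im,cv2.COLOR_BGR2GRAY)
m=(g>150).astype(np.uint8); n,l,s,c=cv2.connectedComponentsWithStats(m); k=1+s[1:,4].argmax()
cs,_=cv2.findContours((l==k).astype(np.uint8),cv2.RETR_EXTERNAL,cv2.CHAIN_APPROX_NONE)
r=cv2.minAreaRect(max(cs,key=cv2.contourArea)); print(r); print("center",.552-(r[0][1]/4-100)/1000,.15-(r[0][0]/4-100)/1000, np.array(r[1])/4)
# flange
im=rect(D["top"],.4375,-.0555,.047,.035,8); g=cv2.cvtColor(im,cv2.COLOR_BGR2GRAY)
m=(g>130).astype(np.uint8); n,l,s,c=cv2.connectedComponentsWithStats(m); k=1+s[1:,4].argmax()
cs,_=cv2.findContours((l==k).astype(np.uint8),cv2.RETR_EXTERNAL,cv2.CHAIN_APPROX_NONE)
c=max(cs,key=cv2.contourArea); e=cv2.minEnclosingCircle(c); el=cv2.fitEllipse(c); print(e,el); print(.4375-(el[0][1]/8-35)/1000,-.0555-(el[0][0]/8-35)/1000,np.array(el[1])/8)
plan([.437,-.0555,.17],100.8,24)
E
```

```text
t 1.1 p [0.19   0.5161 0.2054] jaw 69.79 tilt 0.0 F [-0.02  0.3   1.41] gap 93.8 q6 [ 1.151  0.3    1.521 -0.     1.321 -0.067]
[[ 0.938 -0.     0.345]
 [-0.345 -0.     0.938]
 [-0.    -1.    -0.   ]]
((397.0218505859375, 427.62603759765625), (609.6550903320312, 372.28546142578125), 10.70400619506836)
center 0.545093490600586 0.15074453735351562 [152.41377258  93.07136536]
((281.8517150878906, 280.8168029785156), 181.50094604492188) ((281.4575500488281, 282.7686462402344), (348.63134765625, 361.3454284667969), 109.37158966064453)
0.4371539192199707 -0.05568219375610352 [43.57891846 45.16817856]
0 [ 17.9   1.5 -18.8] mm [ 0.     -0.0226 -0.    ]
1 [ 17.5   1.5 -19.2] mm [ 0.     -0.0226 -0.    ]
2 [ 17.    1.5 -19.6] mm [ 0.     -0.0226 -0.    ]
3 [ 16.6   1.5 -20. ] mm [ 0.     -0.0226 -0.    ]
4 [ 16.1   1.5 -20.3] mm [ 0.     -0.0226 -0.    ]
5 [ 15.7   1.5 -20.7] mm [ 0.     -0.0226 -0.    ]
6 [ 15.2   1.5 -21. ] mm [ 0.     -0.0226 -0.    ]
7 [ 14.7   1.5 -21.4] mm [ 0.     -0.0226 -0.    ]
8 [ 14.2   1.5 -21.7] mm [ 0.     -0.0226 -0.    ]
9 [ 13.7   1.5 -22. ] mm [ 0.     -0.0226 -0.    ]
10 [ 13.2   1.5 -22.3] mm [ 0.     -0.0226 -0.    ]
11 [ 12.7   1.5 -22.6] mm [ 0.     -0.0226 -0.    ]
12 [ 12.2   1.5 -22.9] mm [ 0.     -0.0226 -0.    ]
13 [ 11.7   1.5 -23.2] mm [ 0.     -0.0226 -0.    ]
14 [ 11.2   1.5 -23.4] mm [ 0.     -0.0226 -0.    ]
15 [ 10.6   1.5 -23.7] mm [ 0.     -0.0226 -0.    ]
16 [ 10.1   1.5 -23.9] mm [ 0.     -0.0226 -0.    ]
17 [  9.6   1.5 -24.1] mm [ 0.     -0.0226 -0.    ]
18 [  9.    1.5 -24.3] mm [ 0.     -0.0226 -0.    ]
19 [  8.5   1.5 -24.5] mm [ 0.     -0.0226 -0.    ]
20 [  7.9   1.5 -24.7] mm [ 0.     -0.0226 -0.    ]
21 [  7.3   1.5 -24.9] mm [ 0.     -0.0226 -0.    ]
22 [  6.8   1.5 -25. ] mm [ 0.     -0.0226 -0.    ]
23 [  6.2   1.5 -25.2] mm [ 0.     -0.0226 -0.    ]
total deg [  0.   -31.01  -0.  ] dist 0.6236881807088153
```

Call:
{"name": "send_rows", "arguments": {
  "deltas": "1 0.018 0.0015 -0.019 0 -0.0226 0; 1 0.0175 0.0015 -0.019 0 -0.0226 0; 1 0.017 0.0015 -0.0195 0 -0.0226 0; 1 0.0165 0.0015 -0.020 0 -0.0226 0; 1 0.016 0.0015 -0.0205 0 -0.0226 0; 1 0.0155 0.0015 -0.0205 0 -0.0226 0; 1 0.015 0.0015 -0.021 0 -0.0226 0; 1 0.0145 0.0015 -0.0215 0 -0.0226 0"
}}

```text
clock: 1.77
position: [0.2721, 0.3245, 0.1935]
ee_rot: [-1.566, 0.134, -0.134]
ft_force: [0.1, -0.2, 0.3]
finger_gap: 0.996
```

Call:
{"name": "send_rows", "arguments": {
  "deltas": "1 0.0142 0.0015 -0.0217 0 -0.0226 0; 1 0.0137 0.0015 -0.022 0 -0.0226 0; 1 0.0132 0.0015 -0.0223 0 -0.0226 0; 1 0.0127 0.0015 -0.0226 0 -0.0226 0; 1 0.0122 0.0015 -0.0229 0 -0.0226 0; 1 0.0117 0.0015 -0.0232 0 -0.0226 0; 1 0.0112 0.0015 -0.0234 0 -0.0226 0; 1 0.0106 0.0015 -0.0237 0 -0.0226 0"
}}

```text
clock: 2.43
position: [0.3545, 0.134, 0.1816]
ee_rot: [-1.571, -0.008, 0.007]
ft_force: [0.6, -0.0, 0.7]
finger_gap: 1.001
```

Call:
{"name": "send_rows", "arguments": {
  "deltas": "1 0.010 0.0015 -0.0239 0 -0.0226 0; 1 0.0096 0.0015 -0.0241 0 -0.0226 0; 1 0.009 0.0015 -0.0243 0 -0.0226 0; 1 0.0085 0.0015 -0.0245 0 -0.0226 0; 1 0.0079 0.0015 -0.0247 0 -0.0226 0; 1 0.0073 0.0015 -0.0249 0 -0.0226 0; 1 0.0068 0.0015 -0.025 0 -0.0226 0; 1 0.0062 0.0015 -0.0252 0 -0.0226 0"
}}

```text
clock: 3.1
position: [0.4369, -0.0565, 0.1695]
ee_rot: [-1.566, -0.15, 0.149]
ft_force: [0.7, -0.0, 0.7]
finger_gap: 1.003
```

```bash
python3 - <<'E'
from h import *
d=eyes.capture("wrist"); cv2.imwrite("pics/w1.png",d["frame"])
import pickle; pickle.dump(d,open("w1.pkl","wb"))
print(d["camera_matrix"],d["R"].round(3),d["t"]); st()
E
```

```text
[[297.31863964   0.         257.79238001]
 [  0.         297.31863964 188.7482649 ]
 [  0.           0.           1.        ]] [[-0.191  0.982  0.001]
 [ 0.942  0.183  0.28 ]
 [ 0.275  0.054 -0.96 ]] [ 0.13952265 -0.42137371  0.24071669]
t 3.15 p [ 0.4381 -0.0593  0.1692] jaw 100.96 tilt 0.06 F [-1.76 -0.19 -0.5 ] gap 93.9 q6 [-2.170e-01  9.400e-02  1.856e+00 -1.000e-03  1.191e+00 -1.979e+00]
```

View pics/w1.png

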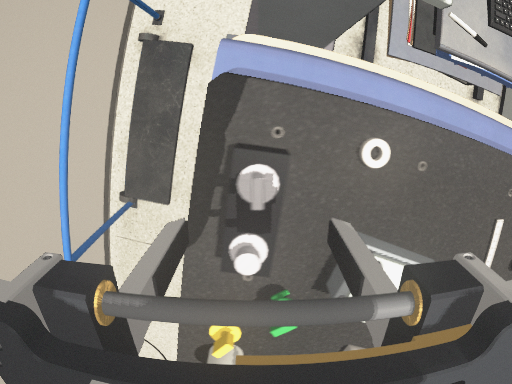

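The wrist view shows the stud's wing and flange at (257,184), and the pin at (247,250). Next I'll rectify the fisheye picture.

```bash
cat >> h.py <<'E'
def frect(d,cx,cy,z,half,ppm=4):
    n=int(2*half*1000*ppm); g=(np.arange(n)+.5)/(ppm*1000)-half
    xs=cx-g[:,None]+0*g[None]; ys=cy-g[None,:]+0*g[:,None]
    P=np.stack([xs,ys,np.full_like(xs,z)],-1)@d["R"].T+d["t"]
    K=d["camera_matrix"]; rr=np.hypot(P[...,0],P[...,1]); th=np.arctan2(rr,P[...,2]); k=th/np.maximum(rr,1e-9)
    u=(K[0,0]*P[...,0]*k+K[0,2]).astype(np.float32);v=(K[1,1]*P[...,1]*k+K[1,2]).astype(np.float32)
    return cv2.remap(d["frame"],u,v,cv2.INTER_CUBIC)
def grid(im,half,step=10):
    n=im.shape[0]; ppm=n/(2*half*1000)
    for k in np.arange(-half*1000,half*1000,step):
        p=int((k+half*1000)*ppm); c=(0,0,255) if abs(k)<.1 else (0,160,0)
        cv2.line(im,(p,0),(p,n),c,1);cv2.line(im,(0,p),(n,p),c,1)
    return im
E
python3 - <<'E'
from h import *
d=eyes.capture("wrist"); st()
import pickle; pickle.dump(d,open("w1.pkl","wb"))
print(np.round(-d["R"].T@d["t"],4))
cv2.imwrite("pics/w1r.png",np.hstack([grid(frect(d,.437,-.0555,z,.035,5),.035) for z in (.083,.047)]))
E
```

```text
t 3.2 p [ 0.4373 -0.0575  0.1692] jaw 100.76 tilt 0.02 F [-0.24  0.19 -0.02] gap 94.2 q6 [-0.214  0.092  1.858 -0.     1.191 -1.972]
[ 0.3588 -0.0757  0.3487]
```

View pics/w1r.png

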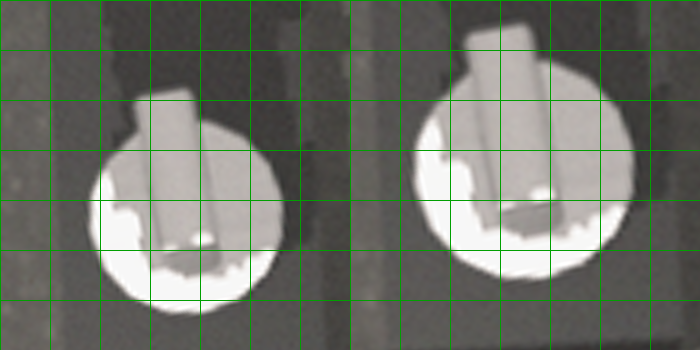

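```bash
python3 - <<'E'
from h import *
plan([.4378,-.0555,.053],100,8)
E
```

```text
0 [ 0.1 14.5  0.2] mm [ 0.      0.0017 -0.    ]
1 [ 0.1 14.5  0.2] mm [ 0.      0.0017 -0.    ]
2 [ 0.1 14.5  0.2] mm [ 0.      0.0017 -0.    ]
3 [ 0.1 14.5  0.2] mm [ 0.      0.0017 -0.    ]
4 [ 0.1 14.5  0.2] mm [ 0.      0.0017 -0.    ]
5 [ 0.1 14.5  0.2] mm [ 0.      0.0017 -0.    ]
6 [ 0.1 14.5  0.2] mm [ 0.      0.0017 -0.    ]
7 [ 0.1 14.5  0.2] mm [ 0.      0.0017 -0.    ]
total deg [ 0.02  0.76 -0.01] dist 0.11620657461666638
```

Call:
{"name": "send_rows", "arguments": {
  "deltas": "1 0 0.02 0 0 0 0; 1 0 0.02 0 0 0 0; 1 0 0.02 0 0 0 0; 1 0 0.02 0 0 0 0; 1 0 0.01 0 0 0 0; 1 0 0 0 0 0 0; 1 0 0 0 0 0 0; 1 0 0 0 0 0 0"
}}

```text
clock: 3.87
position: [0.4371, -0.0551, 0.0805]
ee_rot: [-1.566, -0.15, 0.148]
ft_force: [-0.3, 0.3, -0.6]
finger_gap: 0.997
```

```bash
python3 - <<'E'
from h import *
d=eyes.capture("wrist"); st();
cv2.imwrite("pics/w2.png",d["frame"]);cv2.imwrite("pics/w2r.png",np.hstack([grid(frect(d,.437,-.0555,z,.035,5),.035) for z in (.083,.047)]))
plan([.4378,-.0555,.053],100,2)
E
```

```text
t 3.92 p [ 0.4371 -0.0552  0.0806] jaw 100.87 tilt 0.1 F [ 0.3   0.12 -0.46] gap 93.8 q6 [-0.209  0.215  1.95  -0.     0.975 -1.969]
0 [ 0.3 13.8 -0.2] mm [0.0004 0.0076 0.0008]
1 [ 0.3 13.8 -0.2] mm [0.0004 0.0076 0.0008]
total deg [0.04 0.87 0.09] dist 0.02758903273851024
```

View pics/w2r.png

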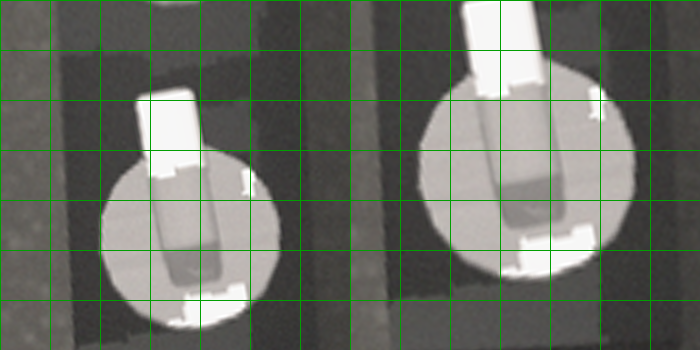

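View pics/w2.png

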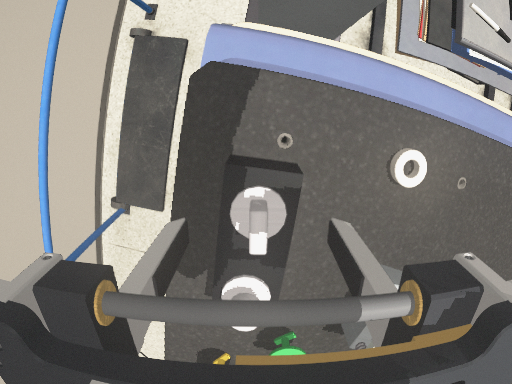

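Call:
{"name": "send_rows", "arguments": {
  "deltas": "1 0.0005 0.01 0 0 0.005 0; 1 0.0005 0.01 0 0 0.005 0; 1 0 0.0075 0 0 0.005 0; 1 0 0 0 0 0 0; 1 0 0 0 0 0 0; 0 0 0 0 0 0 0; -0.5 0 0 0 0 0 0; -1 0 0 0 0 0 0"
}}

```text
clock: 4.58
position: [0.4377, -0.055, 0.0522]
ee_rot: [-1.567, -0.138, 0.137]
ft_force: [0.7, -0.0, 0.3]
finger_gap: 0.825
```

Call:
{"name": "send_rows", "arguments": {
  "deltas": "-1 0 0 0 0 0 0; -1 0 0 0 0 0 0; -1 0 0 0 0 0 0; -1 0 0 0 0 0 0; -1 0 0 0 0 0 0; -1 0 0 0 0 0 0; -1 0 0 0 0 0 0; -1 0 0 0 0 0 0"
}}

```text
clock: 5.25
position: [0.4375, -0.055, 0.0519]
ee_rot: [-1.566, -0.137, 0.137]
ft_force: [0.4, -0.4, -0.1]
finger_gap: 0.257
```

```bash
python3 - <<'E'
from h import *
st()
d=eyes.capture("wrist"); 
cv2.imwrite("pics/w3.png",d["frame"])
E
```

```text
t 5.25 p [ 0.4375 -0.055   0.0519] jaw 100.0 tilt 0.0 F [ 0.41 -0.39 -0.11] gap 24.1 q6 [-0.208  0.267  1.967 -0.     0.907 -1.954]
```

View pics/w3.png

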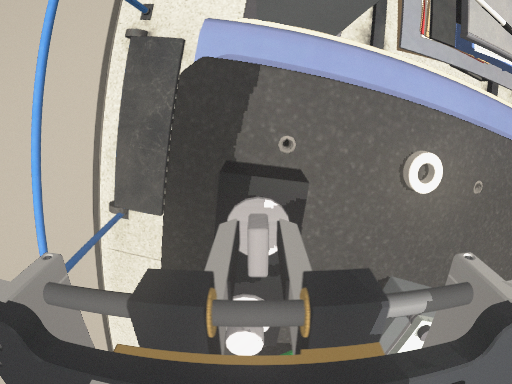

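The fingers are closing around the wing, which is at about (258,245). I'll keep closing, then lift.

Call:
{"name": "send_rows", "arguments": {
  "deltas": "-1 0 0 0 0 0 0; -1 0 0 0 0 0 0; -1 0 0 0 0 0 0; -1 0 0 0 0 0 0; -1 0 -0.005 0 0 0 0; -1 0 -0.01 0 0 0 0; -1 0 -0.015 0 0 0 0; -1 0 -0.02 0 0 0 0"
}}

```text
clock: 5.97
position: [0.437, -0.0549, 0.1026]
ee_rot: [-1.566, -0.136, 0.138]
ft_force: [0.5, 0.4, -1.2]
finger_gap: 0.125
```

Call:
{"name": "send_rows", "arguments": {
  "deltas": "-1 0 -0.02 0 0 0 0; -1 0 -0.01 0 0 0 0; -1 0 0 0 0 0 0; -1 0 0 0 0 0 0; -1 0 0 0 0 0 0; -1 0 0 0 0 0 0; -1 0 0 0 0 0 0; -1 0 0 0 0 0 0"
}}

```text
clock: 6.63
position: [0.4373, -0.055, 0.1314]
ee_rot: [-1.566, -0.136, 0.138]
ft_force: [-0.3, -0.4, -1.0]
finger_gap: 0.123
```

```bash
python3 - <<'E'
from h import *
d=eyes.capture("wrist"); st()
cv2.imwrite("pics/w4.png",d["frame"])
E
```

```text
t 6.68 p [ 0.4373 -0.055   0.1315] jaw 100.01 tilt 0.05 F [-1.26  0.86 -1.85] gap 11.9 q6 [-0.208  0.14   1.901 -0.     1.102 -1.954]
```

View pics/w4.png

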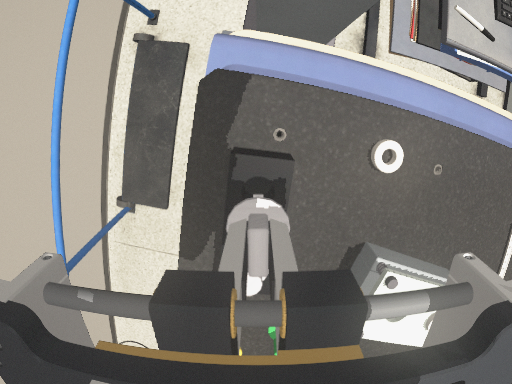

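```bash
python3 - <<'E'
from h import *
plan([.5390,.1213,.150],79.3,12)
E
```

```text
0 [10.9 -1.5 13. ] mm [-0.      0.0301 -0.0001]
1 [10.5 -1.5 13.3] mm [-0.      0.0301 -0.0001]
2 [10.1 -1.5 13.6] mm [-0.      0.0301 -0.0001]
3 [ 9.7 -1.5 13.9] mm [-0.      0.0301 -0.0001]
4 [ 9.3 -1.5 14.2] mm [-0.      0.0301 -0.0001]
5 [ 8.8 -1.5 14.5] mm [-0.      0.0301 -0.0001]
6 [ 8.4 -1.5 14.7] mm [-0.      0.0301 -0.0001]
7 [ 7.9 -1.5 15. ] mm [-0.      0.0301 -0.0001]
8 [ 7.5 -1.5 15.2] mm [-0.      0.0301 -0.0001]
9 [ 7.  -1.5 15.4] mm [-0.      0.0301 -0.0001]
10 [ 6.5 -1.5 15.6] mm [-0.      0.0301 -0.0001]
11 [ 6.1 -1.5 15.8] mm [-0.      0.0301 -0.0001]
total deg [-1.000e-02  2.071e+01 -5.000e-02] dist 0.2043077140846498
```

Call:
{"name": "send_rows", "arguments": {
  "deltas": "-1 0.0109 -0.004 0.013 0 0.0301 0; -1 0.0105 -0.004 0.0133 0 0.0301 0; -1 0.0101 -0.003 0.0136 0 0.0301 0; -1 0.0097 -0.002 0.0139 0 0.0301 0; -1 0.0093 -0.002 0.0142 0 0.0301 0; -1 0.0088 -0.002 0.0145 0 0.0301 0; -1 0.0084 -0.001 0.0147 0 0.0301 0; -1 0.0079 -0.001 0.015 0 0.0301 0"
}}

```text
clock: 7.35
position: [0.5056, 0.0632, 0.1508]
ee_rot: [-1.57, 0.053, -0.053]
ft_force: [-0.5, 0.6, -1.4]
finger_gap: 0.129
```

Call:
{"name": "send_rows", "arguments": {
  "deltas": "-1 0.0075 0 0.0152 0 0.0301 0; -1 0.007 0 0.0154 0 0.0301 0; -1 0.0065 0 0.0156 0 0.0301 0; -1 0.006 0 0.0158 0 0.0301 0; -1 0 0 0 0 0 0; -1 0 0 0 0 0 0; -1 0 0 0 0 0 0; -1 0 0 0 0 0 0"
}}

```text
clock: 8.02
position: [0.5388, 0.1205, 0.1509]
ee_rot: [-1.566, 0.147, -0.146]
ft_force: [0.6, -0.1, -1.0]
finger_gap: 0.124
```

```bash
python3 - <<'E'
from h import *
import pickle
D={c:eyes.capture(c) for c in ("wrist","top","side")}; st()
pickle.dump(D,open("D2.pkl","wb"))
w,t,s=[D[c]["frame"] for c in ("wrist","top","side")]
cv2.imwrite("pics/w5.png",w)
cv2.imwrite("pics/w5r.png",np.hstack([grid(frect(D["wrist"],.545,.15,.072,.1,2),.1),grid(rect(D["top"],.545,.15,.072,.1,2),.1)]))
cv2.imwrite("pics/s5.png",cv2.resize(s[100:290,170:370],None,fx=3,fy=3,interpolation=cv2.INTER_CUBIC))
E
```

```text
t 8.17 p [0.539  0.1206 0.1511] jaw 79.29 tilt 0.01 F [-1.59 -0.25 -0.63] gap 11.9 q6 [ 0.154  0.355  1.58  -0.     1.207 -1.23 ]
```

View pics/w5.png

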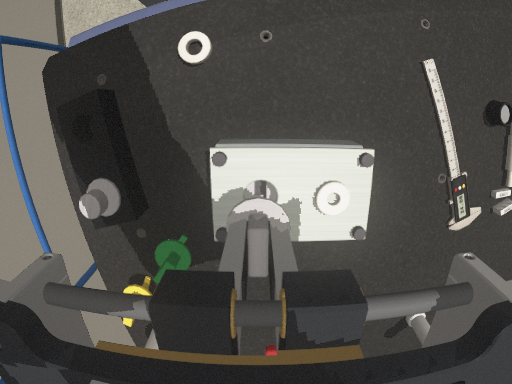

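View pics/w5r.png

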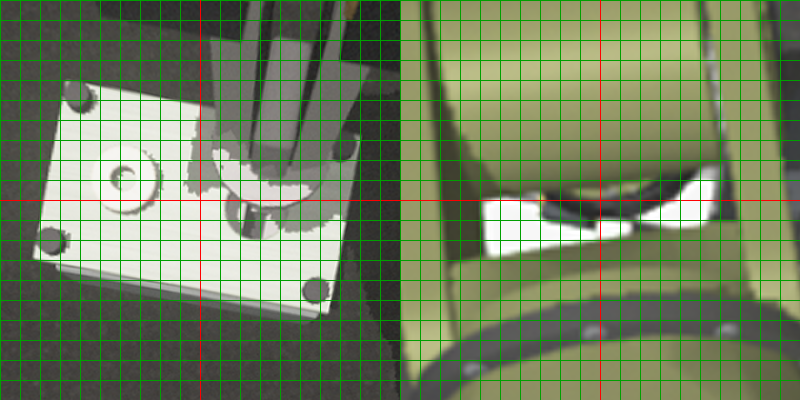

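View pics/s5.png

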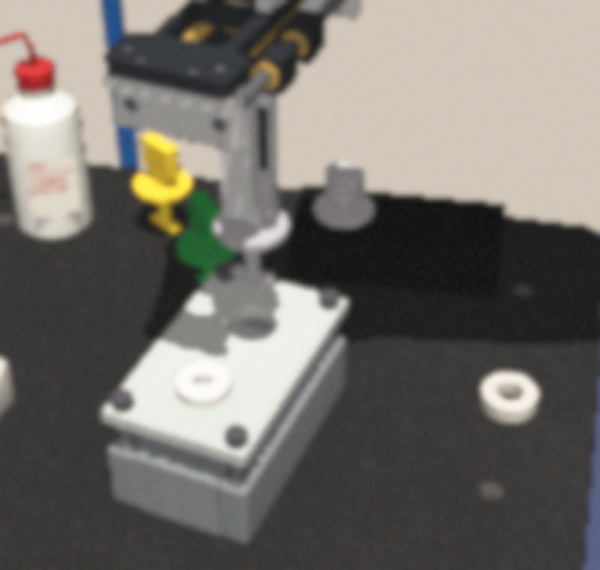

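```bash
python3 - <<'E'
from h import *
import pickle
D=pickle.load(open("D2.pkl","rb"))
p=arm.sense()["position"]; tip=p[2]-.0464
a=[]
for z,c in ((tip+.0365,D["wrist"]),(tip+.0775,D["wrist"])):
    a.append(grid(frect(c,p[0],p[1],z,.04,5),.04))
cv2.imwrite("pics/w6.png",np.hstack(a))
w=D["wrist"]["frame"]
# fine crop pallet
cv2.imwrite("pics/w7.png",grid(frect(D["wrist"],.5405,.1215,.072,.05,6),.05))
E
```

```text
(no output)
```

View pics/w6.png

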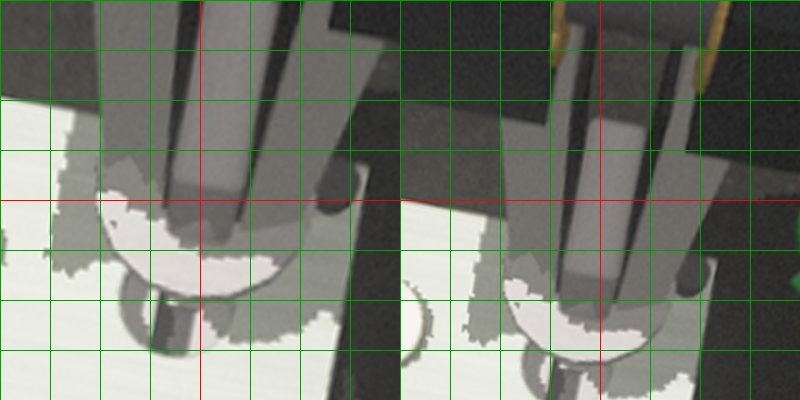

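View pics/w7.png

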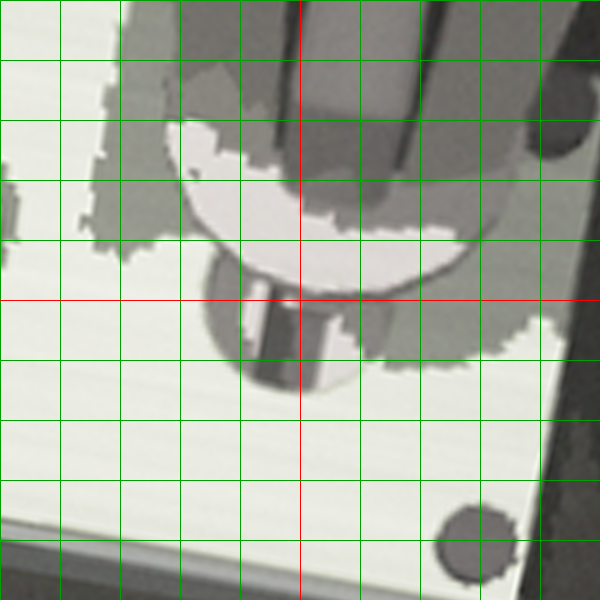

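```bash
cat >> h.py <<'E'
def fcloud(d):
    K=d["camera_matrix"];z=d["depth"].astype(float); v,u=np.mgrid[0:z.shape[0],0:z.shape[1]]
    a=u-K[0,2];b=v-K[1,2];r=np.hypot(a,b);th=r/K[0,0];k=np.tan(th)/np.maximum(r,1e-9)
    X=(np.stack([a*k*z,b*k*z,z],-1)-d["t"])@d["R"]; X[z==0]=np.nan; return X
E
python3 - <<'E'
from h import *
import pickle
D=pickle.load(open("D2.pkl","rb"))
w=D["wrist"]; X=fcloud(w)
for u,v in [(250,207),(270,205),(240,212),(258,212),(258,225),(258,240),(220,220),(300,190),(300,220)]: print(u,v,X[v,u].round(4),w["frame"][v,u])
Y=cloud(D["side"])
b=D["side"]["frame"]
for v in range(170,210,3):
    print(v,[ (Y[v,u]*1000).round(0).astype(int).tolist() if np.isfinite(Y[v,u,0]) else None for u in (244,250,254,258,264)])
cv2.imwrite("pics/w8.png",cv2.resize(w["frame"][160:260,190:330],None,fx=5.5,fy=5.5,interpolation=cv2.INTER_CUBIC))
cv2.imwrite("pics/s8.png",cv2.resize(b[155:225,215:290],None,fx=8,fy=8,interpolation=cv2.INTER_CUBIC))
E
```

```text
250 207 [0.5233 0.1176 0.1469] [213 216 220]
270 205 [0.5246 0.1307 0.1461] [214 217 222]
240 212 [0.5256 0.1104 0.1467] [177 180 187]
258 212 [0.5282 0.122  0.1455] [136 140 144]
258 225 [0.5242 0.1227 0.1769] [ 99 103 106]
258 240 [0.5304 0.1215 0.1832] [128 131 136]
220 220 [0.5565 0.0805 0.0731] [131 141 140]
300 190 [0.5417 0.1586 0.072 ] [228 236 234]
300 220 [0.571  0.1544 0.0719] [223 233 231]
170 [[550, 137, 165], [538, 140, 168], [532, 137, 168], [528, 127, 161], [575, -103, -1]]
173 [[555, 121, 147], [539, 139, 161], [532, 138, 162], [531, 116, 147], [521, 113, 146]]
176 [[553, 130, 146], [543, 127, 146], [536, 126, 146], [529, 125, 147], [519, 121, 146]]
179 [[550, 138, 146], [540, 135, 146], [534, 134, 146], [527, 132, 146], [518, 127, 144]]
182 [[590, 11, 43], [538, 142, 145], [532, 142, 146], [526, 136, 142], [563, -55, 0]]
185 [[587, 21, 42], [591, -37, -1], [536, 126, 127], [574, -41, 0], [561, -44, -1]]
188 [[570, 77, 79], [588, -26, 0], [537, 124, 119], [571, -30, 0], [559, -36, -2]]
191 [[567, 86, 79], [545, 121, 109], [537, 124, 112], [531, 118, 109], [555, -22, 0]]
194 [None, [557, 83, 71], [538, 122, 104], [530, 125, 107], [553, -11, 0]]
197 [[564, 98, 74], [555, 91, 70], [547, 90, 71], [539, 89, 71], [528, 88, 73]]
200 [[563, 105, 72], [552, 100, 70], [544, 100, 72], [537, 97, 71], [526, 95, 71]]
203 [[560, 115, 74], [550, 109, 71], [543, 106, 70], [535, 106, 71], [524, 104, 72]]
206 [[558, 122, 72], [550, 110, 64], [550, 81, 41], [535, 107, 64], [522, 112, 71]]
209 [[555, 131, 73], [554, 95, 44], [547, 92, 43], [540, 89, 42], [520, 121, 71]]
```

View pics/w8.png

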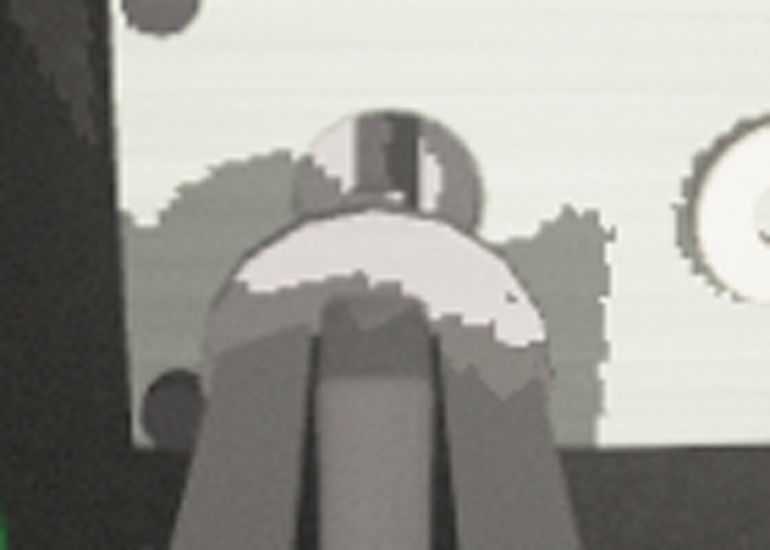

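View pics/s8.png

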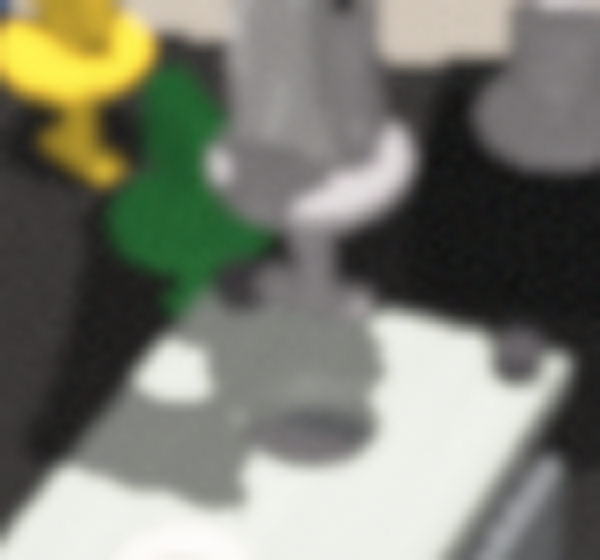

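```bash
python3 - <<'E'
from h import *
import pickle
from scipy.optimize import least_squares
D=pickle.load(open("D2.pkl","rb")); w=D["wrist"];K=w["camera_matrix"]
def ray(u,v,z):
    a=u-K[0,2];b=v-K[1,2];r=np.hypot(a,b);th=r/K[0,0]
    d=np.array([np.sin(th)*a/r,np.sin(th)*b/r,np.cos(th)]); d=w["R"].T@d; c=-w["R"].T@w["t"]; return (c+d*(z-c[2])/d[2])[:2]
g=cv2.GaussianBlur(cv2.cvtColor(w["frame"],cv2.COLOR_BGR2GRAY),(0,0),.7).astype(int)
# white-crescent outer edge, traced by hand in w8 (outer top rim = white/dark-line border)
pts=[(240,272),(270,243),(310,225),(350,214),(380,211),(420,214),(460,227),(500,250),(525,280),(545,325)]
out=[(208,330),(235,270),(305,220),(380,206),(440,213),(510,250),(550,340)]
for P,z in ((pts,.1462),(out,.1412),(out,.1462)):
    Q=np.array([ray(190+(x+.5)/5.5-.5,160+(y+.5)/5.5-.5,z) for x,y in P])
    f=least_squares(lambda c:np.hypot(*(Q-c[:2]).T)-.022,[.539,.121]); f2=least_squares(lambda c:np.hypot(*(Q-c[:2]).T)-c[2],[.539,.121,.022])
    print(z,f.x.round(4),f2.x.round(4),(f.fun*1000).round(1))
# hole & pallet
hole=[(293,185),(305,150),(330,127),(365,112),(395,109),(430,116),(460,138),(477,165),(484,200)]
Q=np.array([ray(190+(x+.5)/5.5-.5,160+(y+.5)/5.5-.5,.072) for x,y in hole]); f=least_squares(lambda c:np.hypot(*(Q-c[:2]).T)-.0155,[.54,.121]); f2=least_squares(lambda c:np.hypot(*(Q-c[:2]).T)-c[2],[.54,.121,.015]);print("hole",f.x,f2.x,(f.fun*1000).round(1))
# wing top corners z
for x,y in ((322,377),(428,377)): print(ray(190+(x+.5)/5.5-.5,160+(y+.5)/5.5-.5,.1822))
# slot edges near (x along slot): dark area edges at z .046
for x,y in ((388,115),(388,185),(418,115),(418,205),(355,120),(355,185)): print((x,y),ray(190+(x+.5)/5.5-.5,160+(y+.5)/5.5-.5,.046).round(4))
E
```

```text
0.1462 [0.5399 0.1201] [0.5394 0.1203 0.0215] [-0.1  0.1 -0.2 -0.2 -0.1  0.1  0.2  0.4  0.  -0.5]
0.1412 [0.5406 0.1201] [0.5407 0.12   0.0221] [ 0.1  0.2 -0.2 -0.4 -0.   0.6 -0.2]
0.1462 [0.5392 0.1203] [0.5386 0.1204 0.0215] [-0.3  0.1 -0.1 -0.2  0.1  0.5 -0.7]
hole [0.54014672 0.12186245] [0.54080084 0.12167908 0.01604194] [ 0.4  0.5 -0.  -0.3 -0.2  0.1  0.1  0.2  0.4]
[0.52280489 0.11749014]
[0.52473992 0.12778298]
(388, 115) [0.5329 0.1234]
(388, 185) [0.5458 0.121 ]
(418, 115) [0.5339 0.1287]
(418, 205) [0.5506 0.1257]
(355, 120) [0.5327 0.1174]
(355, 185) [0.5447 0.1151]
```

Call:
{"name": "send_rows", "arguments": {
  "deltas": "-1 0 0.006 0.0007 0 0 0; -1 0 0.006 0.0006 0 0 0; -1 0 0.006 0 0 0 0; -1 0 0.006 0 0 0 0; -1 0 0.003 0 0 0 0; -1 0 0 0 0 0 0; -1 0 0 0 0 0 0; -1 0 0 0 0 0 0"
}}

```text
clock: 8.83
position: [0.5394, 0.1224, 0.1241]
ee_rot: [-1.566, 0.146, -0.147]
ft_force: [-0.5, -0.3, -1.0]
finger_gap: 0.128
```

```bash
python3 - <<'E'
from h import *
import pickle
w=eyes.capture("wrist"); s=eyes.capture("side"); st()
pickle.dump(w,open("w9.pkl","wb"))
cv2.imwrite("pics/w9.png",cv2.resize(w["frame"][130:250,180:340],None,fx=5,fy=5,interpolation=cv2.INTER_CUBIC))
cv2.imwrite("pics/s9.png",cv2.resize(s["frame"][165:240,215:290],None,fx=8,fy=8,interpolation=cv2.INTER_CUBIC))
E
```

```text
t 8.93 p [0.5395 0.1224 0.1242] jaw 79.31 tilt 0.03 F [-1.03 -0.48 -0.5 ] gap 11.9 q6 [ 0.157  0.386  1.604 -0.     1.151 -1.227]
```

View pics/w9.png

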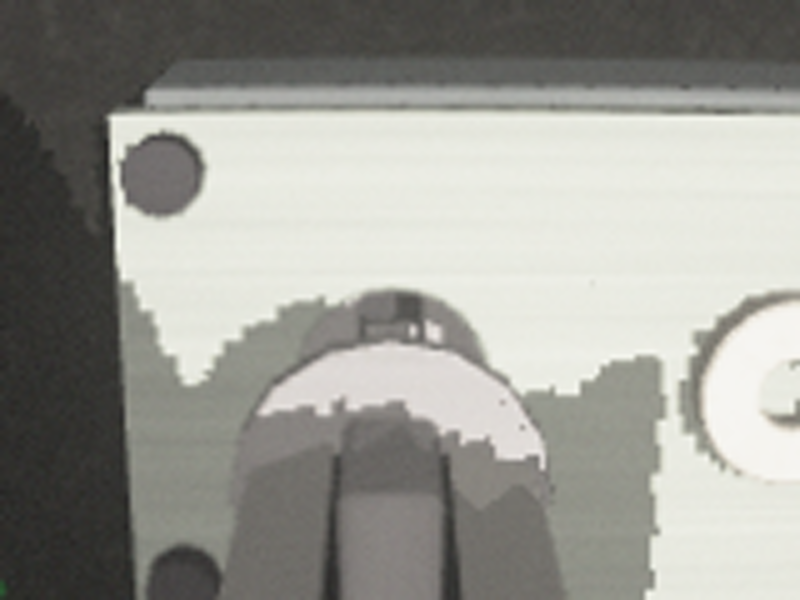

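View pics/s9.png

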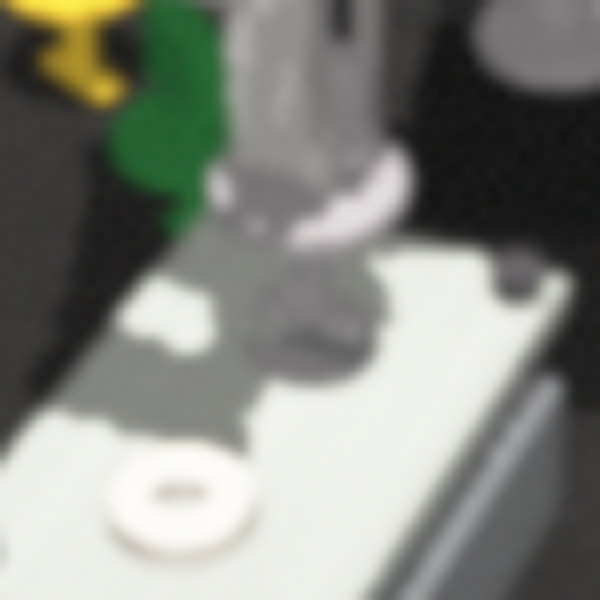

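In the wrist crop, the bar's end (390,330) and the hole (centre about column 395) line up. Going down gently.

Call:
{"name": "send_rows", "arguments": {
  "deltas": "-1 0 0.002 0 0 0 0; -1 0 0.002 0 0 0 0; -1 0 0.002 0 0 0 0; -1 0 0.002 0 0 0 0; -1 0 0.002 0 0 0 0; -1 0 0.002 0 0 0 0; -1 0 0.002 0 0 0 0; -1 0 0.001 0 0 0 0"
}}

```text
clock: 9.6
position: [0.5392, 0.1224, 0.1086]
ee_rot: [-1.566, 0.147, -0.146]
ft_force: [0.2, 0.4, -1.5]
finger_gap: 0.125
```

```bash
python3 - <<'E'
from h import *
st()
E
```

```text
t 9.6 p [0.5392 0.1224 0.1086] jaw 79.31 tilt 0.02 F [ 0.16  0.4  -1.54] gap 11.7 q6 [ 0.157  0.404  1.618  0.     1.12  -1.227]
```

Call:
{"name": "send_rows", "arguments": {
  "deltas": "-1 0 0.002 -0.0003 0 0 0; -1 0 0.002 0 0 0 0; -1 0 0.002 0 0 0 0; -1 0 0.0015 0 0 0 0; -1 0 0.0015 0 0 0 0; -1 0 0.0015 0 0 0 0; -1 0 0.0015 0 0 0 0; -1 0 0.0015 0 0 0 0"
}}

```text
clock: 10.27
position: [0.5393, 0.1221, 0.0953]
ee_rot: [-1.566, 0.146, -0.147]
ft_force: [0.0, 0.1, -1.4]
finger_gap: 0.127
```

Call:
{"name": "send_rows", "arguments": {
  "deltas": "-1 0 0.0015 0 0 0 0; -1 0 0.0015 0 0 0 0; -1 0 0.0015 0 0 0 0; -1 0 0.0015 0 0 0 0; -1 0 0.001 0 0 0 0; -1 0 0.001 0 0 0 0; -1 0 0 0 0 0 0; -1 0 0 0 0 0 0"
}}

```text
clock: 10.93
position: [0.5392, 0.1221, 0.0874]
ee_rot: [-1.566, 0.147, -0.146]
ft_force: [0.2, -0.2, 0.0]
finger_gap: 0.125
```

```bash
python3 - <<'E'
from h import *
st(); X=cloud(eyes.capture("side")); s=eyes.capture("side")
cv2.imwrite("pics/s10.png",cv2.resize(s["frame"][150:290,190:310],None,fx=4,fy=4,interpolation=cv2.INTER_CUBIC))
E
```

```text
t 10.93 p [0.5392 0.1221 0.0874] jaw 79.31 tilt 0.0 F [ 0.23 -0.16  0.01] gap 11.8 q6 [ 0.156  0.431  1.634 -0.     1.076 -1.228]
```

View pics/s10.png

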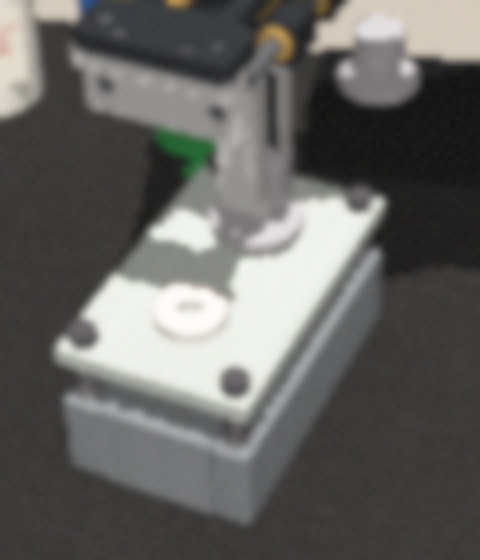

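The tip is inside the slot and no force shows. Pressing at about 8 mm/s.

Call:
{"name": "send_rows", "arguments": {
  "deltas": "-1 0 0.0007 0 0 0 0; -1 0 0.0007 0 0 0 0; -1 0 0.0007 0 0 0 0; -1 0 0.0007 0 0 0 0; -1 0 0.0007 0 0 0 0; -1 0 0.0007 0 0 0 0; -1 0 0.0007 0 0 0 0; -1 0 0.0007 0 0 0 0"
}}

```text
clock: 11.7
position: [0.5393, 0.1221, 0.0819]
ee_rot: [-1.566, 0.146, -0.147]
ft_force: [-2.6, -0.1, 4.2]
finger_gap: 0.125
```

Call:
{"name": "send_rows", "arguments": {
  "deltas": "-1 0 0.0007 0 0 0 0; -1 0 0.0007 0 0 0 0; -1 0 0.0007 0 0 0 0; -1 0 0.0007 0 0 0 0; -1 0 0.0007 0 0 0 0; -1 0 0.0007 0 0 0 0; -1 0 0.0007 0 0 0 0; -1 0 0.0007 0 0 0 0"
}}

```text
clock: 12.37
position: [0.5393, 0.1221, 0.0767]
ee_rot: [-1.566, 0.146, -0.147]
ft_force: [-3.6, -0.2, 6.4]
finger_gap: 0.13
```

Call:
{"name": "send_rows", "arguments": {
  "deltas": "-1 -0.0003 0.0003 0 0 0 0; -1 -0.0002 0.0002 0 0 0 0; -1 0 0.0002 0 0 0 0; -1 0 0.0002 0 0 0 0; -1 0 0.0002 0 0 0 0; -1 0 0.0002 0 0 0 0; -1 0 0.0002 0 0 0 0; -1 0 0.0002 0 0 0 0"
}}

```text
clock: 13.03
position: [0.5393, 0.1221, 0.0752]
ee_rot: [-1.566, 0.145, -0.148]
ft_force: [-0.8, -1.5, 6.9]
finger_gap: 0.123
```

```bash
python3 - <<'E'
from h import *
st()
E
```

```text
t 13.03 p [0.5393 0.1221 0.0752] jaw 79.31 tilt 0.08 F [-0.8  -1.47  6.9 ] gap 11.6 q6 [ 0.157  0.447  1.644 -0.     1.049 -1.228]
```

Call:
{"name": "send_rows", "arguments": {
  "deltas": "-1 0 0.0003 0 0 0 0; -1 0 0.0003 0 0 0 0; -1 0 0.0003 0 0 0 0; -1 0 0.0003 0 0 0 0; -1 0 0.0002 0 0 0 0; -1 0 0.0002 0 0 0 0; -1 0 0.0002 0 0 0 0; -1 0 0.0002 0 0 0 0"
}}

```text
clock: 13.7
position: [0.5393, 0.1221, 0.0733]
ee_rot: [-1.566, 0.145, -0.148]
ft_force: [-1.4, -1.5, 7.2]
finger_gap: 0.125
```

Call:
{"name": "send_rows", "arguments": {
  "deltas": "-1 0 0.0003 0 0 0 0; -1 0 0.0003 0 0 0 0; -1 0 0.0003 0 0 0 0; -1 0 0.0003 0 0 0 0; -1 0 0.0002 0 0 0 0; -1 0 0.0002 0 0 0 0; -1 0 0.0002 0 0 0 0; -1 0 0.0002 0 0 0 0"
}}

```text
clock: 14.37
position: [0.5393, 0.1221, 0.0713]
ee_rot: [-1.566, 0.145, -0.148]
ft_force: [-1.3, -0.8, 8.2]
finger_gap: 0.124
```

Call:
{"name": "send_rows", "arguments": {
  "deltas": "-1 0 0.0003 0 0 0 0; -1 0 0.0003 0 0 0 0; -1 0 0.0003 0 0 0 0; -1 0 0.0003 0 0 0 0; -1 0 0.0002 0 0 0 0; -1 0 0.0002 0 0 0 0; -1 0 0.0002 0 0 0 0; -1 0 0.0002 0 0 0 0"
}}

```text
clock: 15.03
position: [0.5393, 0.1221, 0.0694]
ee_rot: [-1.566, 0.145, -0.148]
ft_force: [-1.9, -1.6, 10.1]
finger_gap: 0.124
```

Call:
{"name": "send_rows", "arguments": {
  "deltas": "-1 0 0.0003 0 0 0 0; -1 0 0.0003 0 0 0 0; -1 0 0.0003 0 0 0 0; -1 0 0.0003 0 0 0 0; -1 0 0.0002 0 0 0 0; -1 0 0.0002 0 0 0 0; -1 0 0.0002 0 0 0 0; -1 0 0.0002 0 0 0 0"
}}

```text
clock: 15.7
position: [0.5393, 0.1221, 0.0679]
ee_rot: [-1.566, 0.145, -0.148]
ft_force: [-5.0, -2.8, 17.2]
finger_gap: 0.128
```

The force rose to 17 N while the tool lagged the command, about 14 mm down, so the stud is on the floor. Now the quarter turn, with jaw angle decreasing so joint 6 stays in range.

Call:
{"name": "send_rows", "arguments": {
  "deltas": "-1 0 0 0 0 0.03 0; -1 0 0 0 0 0.05 0; -1 0 0 0 0 0.06 0; -1 0 0 0 0 0.06 0; -1 0 0 0 0 0.06 0; -1 0 0 0 0 0.06 0; -1 0 0 0 0 0.06 0; -1 0 0 0 0 0.06 0"
}}

```text
clock: 16.37
position: [0.5399, 0.1222, 0.0679]
ee_rot: [-1.513, 0.49, -0.495]
ft_force: [0.3, -2.1, 11.5]
finger_gap: 0.127
```

```bash
python3 - <<'E'
from h import *
st(); print(arm.sense()["torque"].round(2))
E
```

```text
t 16.37 p [0.5399 0.1222 0.0679] jaw 53.94 tilt 0.18 F [ 0.34 -2.07 11.49] gap 11.9 q6 [ 0.157  0.457  1.648 -0.     1.033 -0.785]
[-0.23  0.14  0.02]
```

Call:
{"name": "send_rows", "arguments": {
  "deltas": "-1 0 0 0 0 0.07 0; -1 0 0 0 0 0.07 0; -1 0 0 0 0 0.07 0; -1 0 0 0 0 0.07 0; -1 0 0 0 0 0.07 0; -1 0 0 0 0 0.07 0; -1 0 0 0 0 0.07 0; -1 0 0 0 0 0.07 0"
}}

```text
clock: 17.03
position: [0.5399, 0.1222, 0.0679]
ee_rot: [-1.364, 0.922, -0.926]
ft_force: [-0.5, -1.3, 12.0]
finger_gap: 0.124
```

Call:
{"name": "send_rows", "arguments": {
  "deltas": "-1 0 0 0 0 0.07 0; -1 0 0 0 0 0.07 0; -1 0 0 0 0 0.07 0; -1 0 0 0 0 0.07 0; -1 0 0 0 0 0.07 0; -1 0 0 0 0 0.07 0; -1 0 0 0 0 0.07 0; -1 0 0 0 0 0.081 0"
}}

```text
clock: 17.7
position: [0.5399, 0.1222, 0.0679]
ee_rot: [-1.111, 1.346, -1.349]
ft_force: [-0.3, -1.8, 12.0]
finger_gap: 0.126
```

```bash
python3 - <<'E'
from h import *
w=eyes.capture("wrist"); s=eyes.capture("side"); st()
cv2.imwrite("pics/w11.png",w["frame"])
cv2.imwrite("pics/s11.png",cv2.resize(s["frame"][150:290,190:310],None,fx=4,fy=4,interpolation=cv2.INTER_CUBIC))
E
```

```text
t 17.8 p [0.5399 0.1222 0.0679] jaw -10.9 tilt 0.18 F [ 0.05 -0.76 12.6 ] gap 11.8 q6 [ 0.157  0.457  1.648 -0.     1.033  0.347]
```

View pics/s11.png

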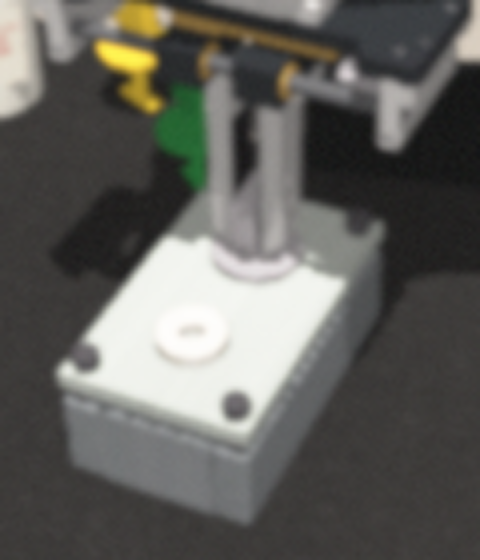

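View pics/w11.png

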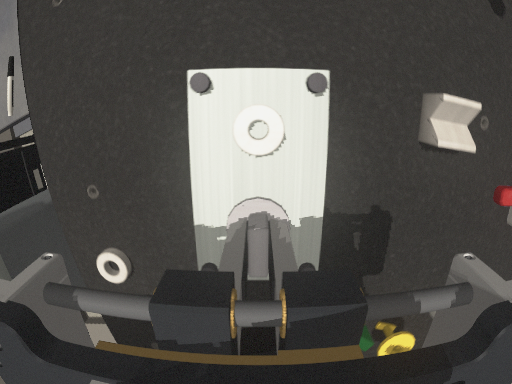

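Quarter turn done: the jaw is at -10.9°, and the pallet (sides visible at left (60,380) and lower) is down with the wing along the receiver's y. I'll ease up a little so the bar enters the notches while still guided, then release.

Call:
{"name": "send_rows", "arguments": {
  "deltas": "-1 0 -0.0005 0 0 0 0; -1 0 -0.0005 0 0 0 0; -1 0 -0.0005 0 0 0 0; -1 0 -0.0005 0 0 0 0; -1 0 -0.0005 0 0 0 0; -1 0 -0.0005 0 0 0 0; -1 0 0 0 0 0 0; -1 0 0 0 0 0 0"
}}

```text
clock: 18.47
position: [0.5398, 0.1223, 0.0706]
ee_rot: [-1.112, 1.344, -1.346]
ft_force: [1.3, 0.0, 8.3]
finger_gap: 0.124
```

```bash
python3 - <<'E'
from h import *
st()
E
```

```text
t 18.47 p [0.5398 0.1223 0.0706] jaw -10.71 tilt 0.18 F [1.32 0.02 8.29] gap 11.6 q6 [ 0.157  0.453  1.647 -0.     1.038  0.344]
```

Call:
{"name": "send_rows", "arguments": {
  "deltas": "-1 0 -0.0005 0 0 0 0; -1 0 -0.0005 0 0 0 0; -1 0 -0.0003 0 0 0 0; -1 0 0 0 0 0 0; -1 0 0 0 0 0 0; -0.8 0 0 0 0 0 0; -0.7 0 0 0 0 0 0; -0.5 0 0 0 0 0 0"
}}

```text
clock: 19.13
position: [0.5388, 0.1222, 0.0708]
ee_rot: [-1.115, 1.345, -1.345]
ft_force: [0.2, 0.4, -1.1]
finger_gap: 0.187
```

Call:
{"name": "send_rows", "arguments": {
  "deltas": "-0.4 0 0 0 0 0 0; -0.4 0 0 0 0 0 0; -0.4 0 0 0 0 0 0; -0.4 0 0 0 0 0 0; -0.4 0 0 0 0 0 0; -0.4 0 0 0 0 0 0; -0.4 0 -0.002 0 0 0 0; -0.4 0 -0.005 0 0 0 0"
}}

```text
clock: 19.8
position: [0.5384, 0.1221, 0.0775]
ee_rot: [-1.116, 1.346, -1.345]
ft_force: [0.2, -0.1, 0.3]
finger_gap: 0.303
```

```bash
python3 - <<'E'
from h import *
w=eyes.capture("wrist");st()
cv2.imwrite("pics/w12.png",w["frame"])
E
```

```text
t 19.85 p [0.5391 0.1222 0.079 ] jaw -10.7 tilt 0.05 F [ 0.37 -0.29  1.16] gap 28.1 q6 [0.157 0.442 1.641 0.    1.058 0.344]
```

View pics/w12.png

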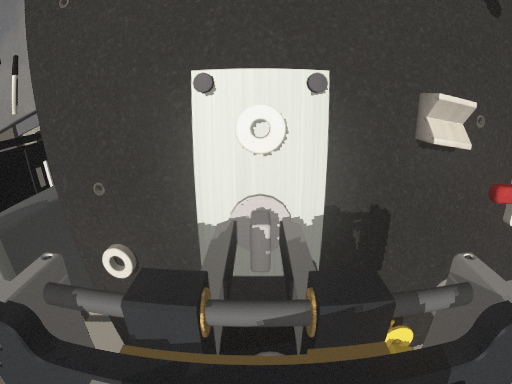

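It is released and the wing stays along the receiver's y at (260,235). Retracting straight up.

Call:
{"name": "send_rows", "arguments": {
  "deltas": "-0.4 0 -0.008 0 0 0 0; -0.4 0 -0.012 0 0 0 0; -0.4 0 -0.015 0 0 0 0; -0.4 0 -0.018 0 0 0 0; -0.4 0 -0.018 0 0 0 0; -0.4 0 -0.015 0 0 0 0; -0.4 0 -0.01 0 0 0 0; -0.4 0 0 0 0 0 0"
}}

```text
clock: 20.52
position: [0.5396, 0.1223, 0.1767]
ee_rot: [-1.111, 1.343, -1.347]
ft_force: [0.2, 0.6, -0.2]
finger_gap: 0.294
```

```bash
python3 - <<'E'
from h import *
w=eyes.capture("wrist");s=eyes.capture("side");st()
X=fcloud(w)
for u,v in [(230,130),(290,130),(230,170),(290,170)]: pass
cv2.imwrite("pics/w13.png",w["frame"])
cv2.imwrite("pics/s13.png",cv2.resize(s["frame"][110:290,180:370],None,fx=3.5,fy=3.3,interpolation=cv2.INTER_CUBIC))
Y=cloud(s)
for n,Z in (("w",X),("s",Y)):
    x0=np.array([.5451,.1507]);ry=np.array([.186,.983]);rx=np.array([.983,-.186])
    q=Z[...,:2]-x0; a=q@rx; b=q@ry
    m=(abs(a)<.03)&(abs(b-.005)<.012)&(Z[...,2]>.045)&(Z[...,2]<.08)
    print(n,"pallet z",np.nanmedian(Z[...,2][m]),m.sum())
    m=(np.hypot(a,b+.03)<.021)&(Z[...,2]>.05)&(Z[...,2]<.14); print(np.nanpercentile(Z[...,2][m],[5,25,50,75,95]).round(4),m.sum())
E
```

```text
t 20.62 p [0.5387 0.1221 0.1738] jaw -10.7 tilt 0.01 F [-0.08 -0.05  0.27] gap 28.2 q6 [ 0.157  0.332  1.554 -0.     1.255  0.344]
w pallet z 0.06231914265578536 1381
[0.0663 0.0671 0.0678 0.1025 0.1038] 1378
s pallet z 0.0619350588344565 293
[0.0657 0.067  0.0787 0.0968 0.1034] 397
```

View pics/w13.png

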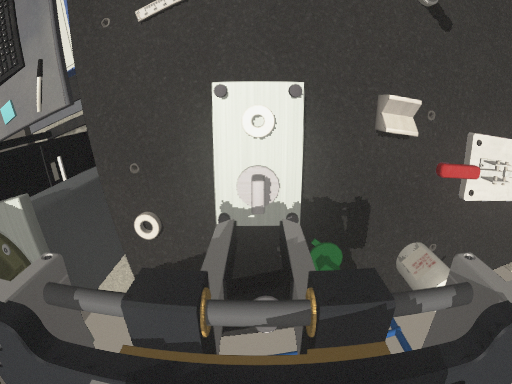

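View pics/s13.png

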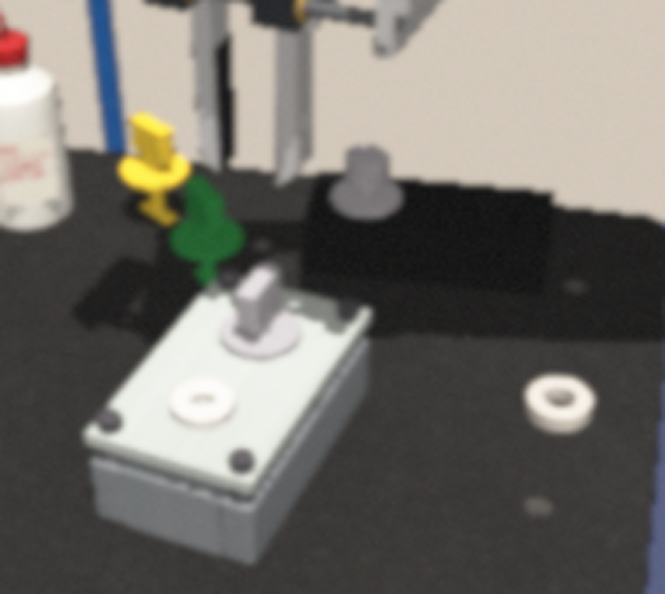

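The pallet sits about 10 mm down. That matches the 14 mm reached at the floor minus the 4.1 mm rise into the notches. Stud, pin, V block and bush look undisturbed. Handing in.

```bash
python3 - <<'E'
from cell import workorder
print(workorder.job_done())
E
```

```text
the job is handed in; nothing more can be done
None
```

The pallet is locked down with the steel stud, and the job was handed in at about 20.6 s of the 45 s allowed.

- **Steps:** I took the stud from the rack and lowered it through the pallet's hole into the slot. I pressed at 8 mm/s, then about 3 mm/s, and felt the bottom with the pallet about 14 mm down. I then turned it 90° on the floor, eased it up, released it and backed off.
- **Force:** The highest reading I saw at the wrist was 17 N. I read the force only at the end of each move, so a short higher peak between readings can't be ruled out.
- **Catch:** After release, depth readings from the wrist and side cameras both put the pallet's top at about 62 mm, which is 10 mm down. That matches 14 mm minus the 4.1 mm rise into the notches. The wing lies along the receiver's y axis.
- **Bystanders:** By eye, the locating pin, V block and bush look undisturbed in the last pictures; I did not measure their positions.
- **Disagreements:** The top and wrist cameras disagreed by 1 to 1.5 mm on positions, so I aligned using the wrist camera's relative view. A sideways force of 3 to 4 N appeared early in the press, and I eased it with a 0.5 mm shift. It read 5 N again at the bottom and dropped away during the turn.

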